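Fold the leaf over the small weights and shut the weight case

TASK

Shut up the wooden weight case: first push its small upright leaf down flat over the little weights in the right end, then push the lid over and down until it is fully shut, without slamming it. Only push, pick nothing up, and leave the three weights and the tweezers that lie round the case where they are; finish clear of everything.

Things in the scene. Friction and masses are not known exactly. Their poses are not given: they have to be found in the camera images.
- weight_case: Wooden case for calibration weights, fixed to the bench, 84 x 180 mm, box part 34 mm high, 56 mm with the lid shut, standing open in front of the robot. Origin: centre of its underside; z up, its x runs from the front wall to the hinged back, its y along its length to its left end. Seen from the robot, lid hinges at the back; the wooden leaf is at the right end (-y).
- weight_case_lid (a joint): Angle of the case's lid: 0 shut, grows as it opens, up to 1.83 (leaning back past upright). Above about 1 rad the stiff, damped hinge holds the lid where it is left; lower down the lid sinks shut slowly by itself. About 1 N at its edge moves it.
- lid_hinge (a point): Point on the lid's hinge line, in the middle of the case's length: 44.5 mm behind the case's origin, 35 mm above the bench. The line runs along the case's y. It does not move with the lid.
- lid_edge (a point): Middle of the lid's outer front edge, on its outer face; moves with the lid. The lid is 180 mm long and 21 mm deep: shut, this point lies 42.5 mm in front of the case's origin (87 mm from the hinge line) and 56 mm above the bench, on the lid's flat top. When open the outer face looks backwards, away from the robot.
- leaf (a joint): Angle of the wooden leaf that folds over the small weights in the case's right end: 0 folded down flat, grows as it stands up; 1.57 upright, 1.68 its stop, leaning slightly outwards over the right end wall. While it stands it blocks the lid. It stays where it is left; under 1 N at its free edge moves it.
- leaf_hinge (a point): Middle of the leaf's hinge line, which runs along the case's x: 80 mm to the right of the case's origin (-y), 36.5 mm above the bench.
- leaf_edge (a point): Middle of the leaf's free edge (in a 24 mm wide thumb notch, 8 mm deep), on its outer face; moves with the leaf. The leaf is 66 mm wide along the case's x, 60 mm long from hinge line to free edge, 4 mm thick. Flat, its outer face is up, 40.5 mm above the bench; upright, that face looks outwards, to the case's -y.
- tweezers: Steel tweezers, 130 mm long, 14 mm wide, 9 mm high, lying in front of the case. Origin: centre of the underside, on the bench; to be left alone.
- weight_200g: Polished metal weight with a knob, the largest of three, 30 mm across, 52 mm high, standing loose on the bench beside or in front of the case. Origin: centre of its foot; to be left standing.
- weight_100g: Polished metal weight with a knob, the middle of three, 24 mm across, 42 mm high, standing loose on the bench beside or in front of the case. Origin: centre of its foot; to be left standing.
- weight_50g: Polished metal weight with a knob, the smallest of three, 18 mm across, 34 mm high, standing loose on the bench beside or in front of the case. Origin: centre of its foot; to be left standing.
Things that resemble listed ones, but are neither listed nor needed, are in the scene too. What is shaped like the weight_200g but red is not meant.

How it is judged:
On the way, in this order (a step that is already met when the one before it is completed fails the run):
1. the leaf is folded down flat while the lid still stands open (value of joint leaf below 0.06 rad and value of joint weight_case_lid above 1.2 rad), for 0.2 s.
2. the lid is shut over the flat leaf (value of joint weight_case_lid below 0.05 rad and value of joint leaf below 0.06 rad), for 0.2 s.
At the end, for the whole second after the job is handed in: The leaf lies flat (within 0.06 rad), the lid is fully shut (within 0.05 rad), and the three weights stand upright and the tweezers lie at rest within 12 mm of where they were (all of step 2 and distance of each of weight_200g, weight_100g, weight_50g, tweezers from where it was at the start of the episode below 0.012 m and linear speed of each of weight_200g, weight_100g, weight_50g, tweezers below 0.02 m/s and angle between each of weight_200g, weight_100g, weight_50g's own z axis and vertical below 0.1 rad); the robot touches nothing.
It fails at once if the lid is swung down while the leaf still stands (value of joint weight_case_lid below 1 rad and value of joint leaf above 0.3 rad).
It fails at once if the lid is slammed (faster than 3 rad/s) (velocity of joint weight_case_lid below -3 rad/s).
It fails at once if a weight or the tweezers is shifted by over 12 mm, knocked over or lifted (distance of any of weight_200g, weight_100g, weight_50g, tweezers from where it was at the start of the episode above 0.012 m or angle between any of weight_200g, weight_100g, weight_50g's own z axis and vertical above 0.3 rad).
It also fails if it takes over 58 s, if anything falls off the work surface, if the arm or the gripper's body presses on something with over 40 N, if the wrist force passes 120 N, or if a joint passes its speed limit or range.

ROBOT

A 7-joint arm with a two-finger parallel gripper is mounted at the origin on a cart in front of the work surface, level with it; the furniture and walls round the work are solid. World frame = base frame: x ahead of the robot, y to its left, z up, the work surface at z = 0. Lengths are in m, angles in rad, forces in N, time in s.
With the tool pointing down it reaches from about 0.4 to 0.85 m from the base axis. Payload 4.5 kg.
Tool frame: the origin (TCP) lies on the centre line of the jaws, within the pads' length; the fingertips stand 8 mm ahead of it and the grasp point (between the pads) lies 11 mm behind it; z points along the fingers, x is the direction in which the jaws open and shut, and the axes are right-handed (so a half turn about z gives the same grasp; the last joint's range is limited). The gripper opens to 88 mm and grips with 3 to 60 N. Pads are 18 mm wide; open, the fingers measure 123 mm over their backs; the gripper's body (75 mm by 187 mm) begins 45 mm behind the grasp point.
Start: joints at [-1.119, 0.689, -0.195, 1.565, 0.157, 0.902, -0.215], TCP at [0.254, 0.571, 0.247] pointing down, gripper open.
Joint ranges: [-3.01, 3.01], [-0.46, 2.08], [-1.47, 1.51], [0.13, 2.56], [-1, 4.14], [0.04, 2.09], [-2.66, 2.66]. Speed limits (rad/s): [2.57, 2.57, 3.14, 3.14, 3.14, 3.14, 3.14].

INTERFACE

Orientations are given as a unit quaternion [x, y, z, w].
In Python, from plant import r gives the robot as it stands.
- The arm moves only by the shell command python3 -m pendant 'ROWS' [FORCE]. ROWS is JSON, a list of rows, each a list of 3 entries, a list of its own where there are three numbers: the turn, a rotation vector about the tool's x, y, z in rad, then the shift along the tool's x, y, z in m, then the opening, from 0 (shut) to 1 (fully open). In form: [[[wx, wy, wz], [tx, ty, tz], claw], ...]. A call has 1 to 10 rows; each row is the pose to reach, as a shift and turn from the pose commanded when the call began, along the tool's axes at that moment; what a row does not reach only later rows make up. A row lasts 1/10 s, in which the tool goes at most 50 mm and 8.59 degrees, less where a joint would pass 70% of its speed; a pose out of reach is approached as far as the arm can. A call with a gripper value outside its range is refused whole. The fingers move at their own pace and stop on an object; FORCE is the grip in N (left out, the last holds). Time passes only in rows, so rows that repeat a pose let the fingers close. It gives the time, the measured TCP pose, the force and the opening at its end, in the units of the state.
- r.get_state(): the state, without advancing time (a new reading comes with each control period).
- r.snapshot(name): name is "side" or "top" or "wrist"; returns a dict with "image" (400x640x3 uint8, red, green, blue), "mtx" (3x3 intrinsics, pixels), "dist" ([k1, k2, p1, p2, k3] as OpenCV has them; the pictures are not rectified), "R" (3x3) and "t" (3): a world point X has camera coordinates R X + t; the wrist camera has in their place "T_tool_cam" (4x4, takes a point from camera to tool coordinates, whose origin is the TCP and whose axes are the tool frame's). Camera axes: x right, y down, z forward; pixel columns grow to the right and rows downward; lengths in m; the calibration is good to about 2 mm. A picture is of the moment at which its call begins: read the wrist's pose just before it. There is no depth.
- r.finish_job(): hands the job in, once; it reports no verdict.
The state is a dict: "clock": time; "q": joint angles; "qd": joint speeds; "joint_torque": joint torques, N m; "tool_pos": TCP position; "eef_rot": TCP orientation; "contact_force": force on the tool from outside, world axes, zero at the start; "moment": the same for the moment, N m; "opening": opening from 0.0 (shut) to 1.0 (fully open).
Only numpy, scipy, OpenCV 4.12 (cv2) and the standard library are available. Lean on these libraries where they do the work, as an engineer would, in place of code of your own. Each camera call takes 0.05 s, during which the arm holds its last target. There are 200 camera calls.

## Working session

There is one attempt and no reset: what is moved stays moved. The work goes in short steps, Python scripts to look and compute and a shell command to move; the robot and the scene stay as the last step left them, time stands still between calls to the robot, and variables do not carry over. Pictures are saved under pics/ and viewed, about 8 in all and at most 12, crops included, and the job is handed in when it is done.

```bash
mkdir -p pics; ls; python3 - <<'E'
from plant import r
import cv2
s=r.get_state();print(s['clock'],s['tool_pos'],s['eef_rot'],s['opening'])
for n in('top','side'):
    d=r.snapshot(n);cv2.imwrite(f'pics/{n}0.png',d['image'][:,:,::-1])
    print(n,d['mtx'],d['dist'],d['R'],d['t'])
E
```

```text
pics
0.0 [0.25338976 0.57064053 0.24589676] [ 8.38356332e-01  5.45121799e-01 -7.48713400e-04  5.69489341e-04] 0.9970474344819694
top [[432.65515952   0.         317.55264485]
 [  0.         432.65515952 199.40080222]
 [  0.           0.           1.        ]] [-0.07786731  0.          0.          0.          0.        ] [[-1.18770207e-03 -9.99888819e-01  1.48640130e-02]
 [-9.98800444e-01  4.58528408e-04 -4.89638917e-02]
 [ 4.89516323e-02 -1.49043373e-02 -9.98689941e-01]] [-0.12875438  0.5076377   0.87061459]
side [[488.34129821   0.         314.71235022]
 [  0.         488.34129821 198.25075161]
 [  0.           0.           1.        ]] [-0.15242122  0.          0.          0.          0.        ] [[-0.87948669 -0.47547525 -0.02065058]
 [-0.23903483  0.478831   -0.84473855]
 [ 0.41154041 -0.73800011 -0.53478064]] [0.41075074 0.22350876 0.61403748]
```

View pics/top0.png

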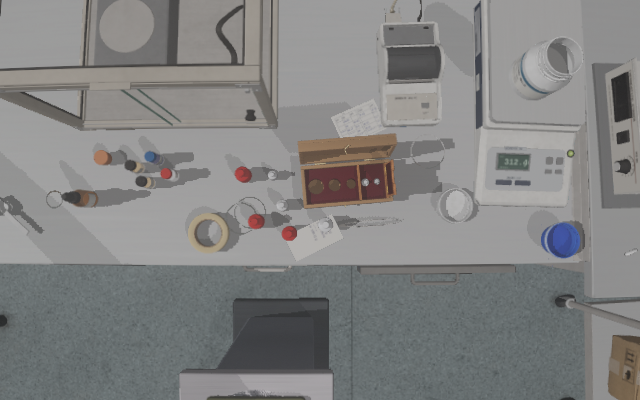

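View pics/side0.png

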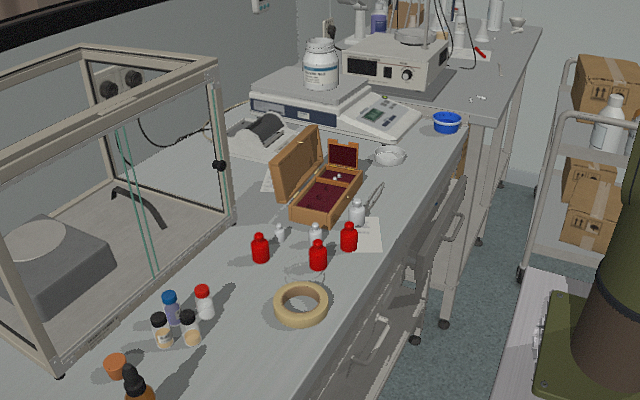

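The top view shows the case at about (348,185), with its lid open at the top and the leaf upright at the right end near x≈392. The weights are near (272,175), (281,205) and (323,226), the tweezers near (370,221). I'll zoom in.

```bash
python3 - <<'E'
import cv2
a=cv2.imread('pics/top0.png')[120:250,240:420]; cv2.imwrite('pics/topc.png',cv2.resize(a,None,fx=4.4,fy=4.4,interpolation=cv2.INTER_CUBIC))
a=cv2.imread('pics/side0.png')[115:265,240:400]; cv2.imwrite('pics/sidec.png',cv2.resize(a,None,fx=4,fy=4,interpolation=cv2.INTER_CUBIC))
E
```

```text
(no output)
```

View pics/topc.png

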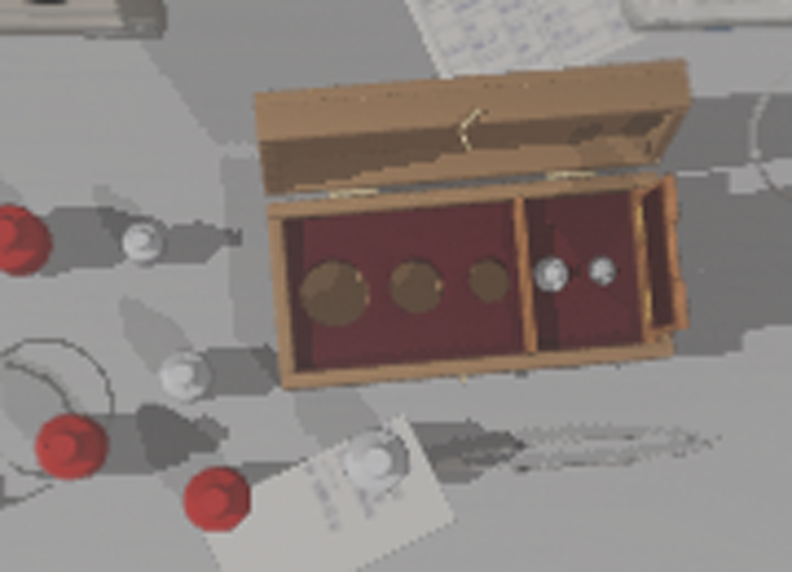

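View pics/sidec.png

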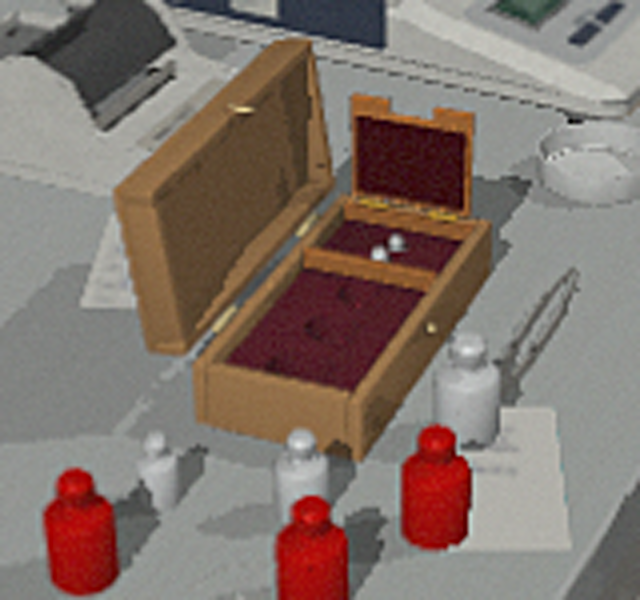

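```bash
cat > fit.py <<'E'
import numpy as np,cv2
from plant import r
from scipy.optimize import least_squares
C={n:r.snapshot(n) for n in('top','side')}
def case(p,P):
    c,s=np.cos(p[2]),np.sin(p[2]);P=np.atleast_2d(P).astype(float)
    return np.c_[p[0]+c*P[:,0]-s*P[:,1],p[1]+s*P[:,0]+c*P[:,1],P[:,2]]
def lid(t,u,y,n):  # u from hinge to edge, n outward
    return [.0445-u*np.cos(t)+n*np.sin(t),y,.035+u*np.sin(t)+n*np.cos(t)]
def leaf(t,u,x,n):
    return [x,-.08+u*np.cos(t)-n*np.sin(t),.0365+u*np.sin(t)+n*np.cos(t)]
def proj(n,X):
    d=C[n];return cv2.projectPoints(X,cv2.Rodrigues(d['R'])[0],d['t'],d['mtx'],d['dist'])[0][:,0]
def ray(n,uv,z):
    d=C[n];v=cv2.undistortPoints(np.array([[uv]],float),d['mtx'],d['dist'])[0,0]
    o=-d['R'].T@d['t'];w=d['R'].T@np.r_[v,1];return o+w*(z-o[2])/w[2]
E
cat > run.py <<'E'
from fit import *
T=lambda u,v:(240+u/4.4,120+v/4.4); S=lambda u,v:(240+u/4,115+v/4)
def model(p):
    a,b=p[3],p[4];B=lambda x,y,z=.034:[x,y,z]
    return [('top',T(285,386),B(-.042,.09)),('top',T(672,352),B(-.042,-.09)),('top',T(268,210),B(.042,.09)),
     ('side',S(350,399),B(-.042,.09)),('side',S(358,457),B(-.042,.09,0)),('side',S(197,364),B(.042,.09)),('side',S(490,222),B(-.042,-.09)),
     ('top',T(255,95),lid(a,.087,.09,.021)),('top',T(688,62),lid(a,.087,-.09,.021)),
     ('side',S(118,190),lid(a,.087,.09,.021)),('side',S(155,207),lid(a,.087,.09,0)),('side',S(312,45),lid(a,.087,-.09,0)),
     ('side',S(352,98),leaf(b,.06,.033,0)),('side',S(474,114),leaf(b,.06,-.033,0)),('side',S(469,214),leaf(b,0,-.033,0)),
     ('top',T(684,330),leaf(b,.06,-.033,.004)),('top',T(676,178),leaf(b,.06,.033,.004))]
def res(p):
    return np.concatenate([proj(n,case(p,X))[0]-uv for n,uv,X in model(p)])
f=least_squares(res,[.53,-.19,0,1.8,1.6],loss='soft_l1');p=f.x
print(p.round(4));print(f.fun.reshape(-1,2).round(1).tolist())
np.save('p.npy',p)
for nm,u,z in(('w50',T(142,232),.03),('w100',T(183,368),.038),('w200',T(374,450),.047),('twL',T(480,450),.005),('twR',T(718,440),.005),('red1',T(20,235),.045),('red2',T(218,495),.045)):
    print(nm,ray('top',u,z).round(3))
for nm,X in(('lidedge',lid(p[3],.087,0,.021)),('leafedge',leaf(p[4],.052,0,.004)),('lidR',lid(p[3],.087,-.09,0)),('leafhinge',[0,-.08,.0365])): print(nm,case(p,X).round(4))
E
python3 run.py
```

```text
[ 0.5381 -0.1874  0.0817  1.7024  1.5717]
[[-1.1, 0.5], [0.5, 0.8], [-0.6, -1.3], [3.0, 0.0], [1.0, 0.9], [-0.9, -0.8], [0.7, -1.2], [-0.4, 0.1], [-0.5, -0.1], [-1.0, -1.0], [0.1, -4.7], [1.2, -2.7], [-0.3, -1.3], [-0.2, -0.1], [0.3, 1.2], [0.5, -0.3], [-1.0, -0.8]]
w50 [ 0.56  -0.038  0.03 ]
w100 [ 0.498 -0.057  0.038]
w200 [ 0.461 -0.143  0.047]
twL [ 0.461 -0.194  0.005]
twR [ 0.465 -0.307  0.005]
red1 [0.557 0.016 0.045]
red2 [ 0.441 -0.074  0.045]
lidedge [[ 0.6146 -0.1812  0.1185]]
leafedge [[ 0.545  -0.2712  0.0885]]
lidR [[ 0.6012 -0.2726  0.1212]]
leafhinge [[ 0.5446 -0.2672  0.0365]]
```

```bash
cat > go.py <<'E'
# usage: go.py x,y,ztcp[,turn] ... in case frame -> turn & shift in present tool axes (tool x along case y, tool down, extra tilt about case y)
import sys,numpy as np
from scipy.spatial.transform import Rotation as Ro
from plant import r
p=np.load('p.npy');s=r.get_state();R0=Ro.from_quat(s['eef_rot']);t0=np.array(s['tool_pos'])
c,sn=np.cos(p[2]),np.sin(p[2])
Rc=np.array([[c,-sn,0],[sn,c,0],[0,0,1]])
Rt=Ro.from_matrix(Rc@np.array([[0,1,0],[1,0,0],[0,0,-1]]).T)
d=Rc.T@(t0-[p[0],p[1],0])
print('t',round(s['clock'],2),'world',t0.round(4),'case',d.round(4),'F',np.round(s['contact_force'],1),'q',np.round(s['q'],2),'op',round(s['opening'],2))
for a in sys.argv[1:]:
    v=list(map(float,a.split(',')));g=Rc@v[:3]+[p[0],p[1],0]
    print(a,(R0.inv()*Rt).as_rotvec().round(3).tolist(),(R0.inv().apply(g-t0)).round(4).tolist())
E
python3 go.py " -0.022,-0.14,0.22"
```

```text
t 0.2 world [0.2535 0.5709 0.2462] case [-0.2218  0.779   0.2462] F [ 0.  -0.5  0.2] q [-1.12  0.69 -0.19  1.57  0.16  0.9  -0.22] op 1.0
 -0.022,-0.14,0.22 [-0.0, 0.001, -0.499] [-0.7111, 0.6156, 0.027]
```

```bash
python3 -m pendant '[[[0,0,-0.25],[-0.355,0.308,0],0],[[0,0,-0.25],[-0.355,0.308,0],0],[[0,0,-0.25],[-0.355,0.308,0],0],[[0,0,-0.25],[-0.355,0.308,0],0],[[0,0,-0.25],[-0.355,0.308,0],0],[[0,0,-0.25],[-0.355,0.308,0],0],[[0,0,-0.25],[-0.355,0.308,0],0],[[0,0,-0.25],[-0.355,0.308,0],0],[[0,0,-0.25],[-0.355,0.308,0],0],[[0,0,-0.25],[-0.355,0.308,0],0]]' 20; python3 go.py " -0.022,-0.14,0.22"
```

```text
clock: 1.2
tool_pos: [0.3915, 0.1167, 0.2466]
eef_rot: [0.766, 0.643, -0.001, 0.001]
contact_force: [0.1, -0.0, -0.5]
opening: 0.117
t 1.2 world [0.3915 0.1167 0.2466] case [-0.1213  0.3151  0.2466] F [ 0.1 -0.  -0.5] q [-0.18  0.43 -0.33  2.17  0.26  0.57  0.7 ] op 0.12
 -0.022,-0.14,0.22 [-0.001, 0.003, -0.256] [-0.4149, 0.2114, 0.0277]
```

```bash
python3 -m pendant '[[[0,0,-0.256],[-0.415,0.211,0.028],0],[[0,0,-0.256],[-0.415,0.211,0.028],0],[[0,0,-0.256],[-0.415,0.211,0.028],0],[[0,0,-0.256],[-0.415,0.211,0.028],0],[[0,0,-0.256],[-0.415,0.211,0.028],0],[[0,0,-0.256],[-0.415,0.211,0.028],0],[[0,0,-0.256],[-0.415,0.211,0.028],0],[[0,0,-0.256],[-0.415,0.211,0.028],0],[[0,0,-0.256],[-0.415,0.211,0.028],0],[[0,0,-0.256],[-0.415,0.211,0.028],0]]'; python3 go.py " -0.022,-0.14,0.09"
```

```text
clock: 2.2
tool_pos: [0.5292, -0.3294, 0.2177]
eef_rot: [0.678, 0.735, -0.001, 0.001]
contact_force: [-0.6, 0.5, -0.1]
opening: 0.005
t 2.2 world [ 0.5292 -0.3294  0.2177] case [-0.0205 -0.1408  0.2177] F [-0.6  0.5 -0.1] q [ 0.72  0.74 -0.43  1.6   0.38  0.88  1.8 ] op 0.01
 -0.022,-0.14,0.09 [-0.0, 0.003, -0.001] [0.0012, -0.0015, 0.1277]
```

```bash
python3 -m pendant '[[[0,0,0],[0,-0.001,0.05],0],[[0,0,0],[0,-0.001,0.1],0],[[0,0,0],[0,-0.001,0.128],0],[[0,0,0],[0,-0.001,0.128],0],[[0,0,0],[0,-0.001,0.128],0]]'; python3 go.py; python3 - <<'E'
from plant import r
import cv2
a=r.snapshot('side')['image'][85:235,230:430,::-1];b=r.snapshot('top')['image'][120:250,260:433,::-1]
f=lambda i:cv2.resize(i,(400,300),interpolation=cv2.INTER_CUBIC)
cv2.imwrite('pics/a1.png',cv2.hconcat([f(a),f(b)]))
E
```

```text
clock: 2.7
tool_pos: [0.5291, -0.3226, 0.091]
eef_rot: [0.675, 0.738, 0.0, -0.0]
contact_force: [-0.3, -0.6, 0.1]
opening: 0.003
t 2.7 world [ 0.5291 -0.3226  0.091 ] case [-0.02  -0.134  0.091] F [-0.3 -0.6  0.1] q [ 0.67  0.91 -0.35  1.69  0.47  0.63  1.71] op 0.0
```

View pics/a1.png

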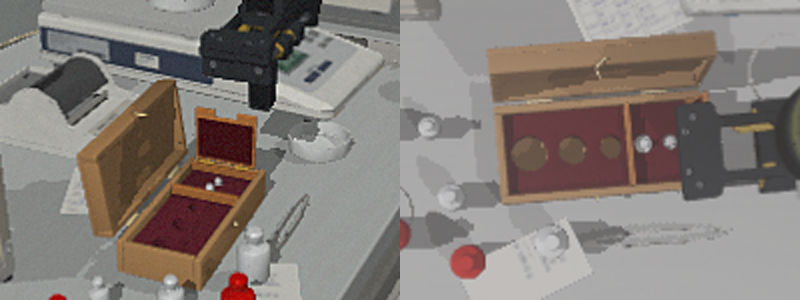

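The finger stands free to the right of the upright leaf, and nothing else is near it. Next I push the leaf over along its arc.

```bash
python3 -m pendant '[[[0,0,0],[0.015,-0.002,0.002],0],[[0,0,0],[0.032,-0.002,0.002],0],[[0,0,0],[0.044,-0.002,0.002],0],[[0,0,0],[0.0555,-0.002,0.0055],0],[[0,0,0],[0.0605,-0.002,0.009],0],[[0,0,0],[0.0655,-0.002,0.012],0],[[0,0,0],[0.070,-0.002,0.016],0],[[0,0,0],[0.0735,-0.002,0.0205],0],[[0,0,0],[0.0735,-0.002,0.0205],0]]'; python3 go.py " -0.022,-0.055,0.060" " -0.022,-0.0525,0.0485"
```

```text
clock: 3.7
tool_pos: [0.5198, -0.249, 0.0693]
eef_rot: [0.675, 0.738, -0.0, -0.001]
contact_force: [-0.8, 0.4, 0.7]
opening: 0.001
t 3.7 world [ 0.5198 -0.249   0.0693] case [-0.0232 -0.0598  0.0693] F [-0.8  0.4  0.7] q [ 0.53  0.9  -0.29  1.83  0.5   0.49  1.56] op 0.0
 -0.022,-0.055,0.060 [-0.001, -0.001, 0.007] [0.0048, 0.0013, 0.0093]
 -0.022,-0.0525,0.0485 [-0.001, -0.001, 0.007] [0.0073, 0.0013, 0.0208]
```

```bash
python3 -m pendant '[[[0,0,0],[0.003,0.001,0.005],0],[[0,0,0],[0.005,0.001,0.009],0],[[0,0,0],[0.006,0.001,0.013],0],[[0,0,0],[0.007,0.001,0.017],0],[[0,0,0],[0.007,0.001,0.019],0],[[0,0,0],[0.007,0.001,0.021],0],[[0,0,0],[0.007,0.001,0.021],0]]'; python3 go.py
```

```text
clock: 4.4
tool_pos: [0.5207, -0.2425, 0.0491]
eef_rot: [0.675, 0.738, 0.0, -0.0]
contact_force: [0.8, -0.8, 0.5]
opening: 0.005
t 4.4 world [ 0.5207 -0.2425  0.0491] case [-0.0218 -0.0535  0.0491] F [ 0.8 -0.8  0.5] q [ 0.51  0.93 -0.26  1.84  0.51  0.44  1.54] op 0.01
```

```bash
python3 -m pendant '[[[0,0,0],[0,0,0.001],0],[[0,0,0],[0,0,0.0015],0],[[0,0,0],[0,0,0.0015],0],[[0,0,0],[0,0,0.0015],0]]'; python3 -m pendant '[[[0,0,0],[0,0,0.001],0],[[0,0,0],[0,0,0.002],0],[[0,0,0],[0,0,0.002],0],[[0,0,0],[0,0,0.002],0]]';  python3 - <<'E'
from plant import r
import cv2
a=r.snapshot('side')['image'][85:235,230:430,::-1];b=r.snapshot('top')['image'][120:250,260:433,::-1]
f=lambda i:cv2.resize(i,(400,300),interpolation=cv2.INTER_CUBIC)
cv2.imwrite('pics/a2.png',cv2.hconcat([f(a),f(b)]))
E
```

```text
clock: 4.8
tool_pos: [0.5208, -0.2426, 0.0488]
eef_rot: [0.675, 0.738, -0.0, 0.0]
contact_force: [-1.9, 1.2, 10.2]
opening: 0.007
clock: 5.2
tool_pos: [0.5208, -0.2426, 0.0485]
eef_rot: [0.675, 0.738, -0.0, 0.001]
contact_force: [-5.4, 1.5, 24.8]
opening: 0.009
```

View pics/a2.png

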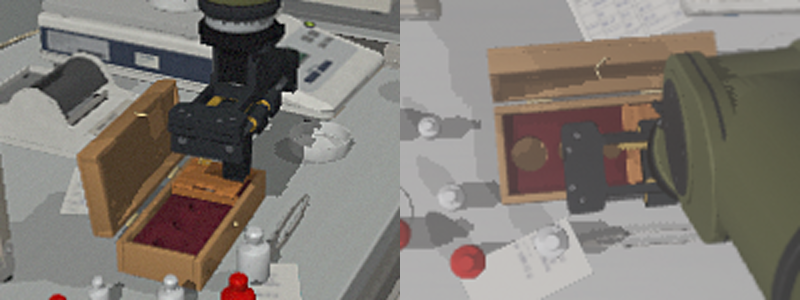

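The leaf lies flat: 25 N of support, with TCP z = 0.0485 as predicted. The lid is still open. Next I lift and go round behind the lid.

```bash
python3 -m pendant '[[[0,0,0],[0,0,-0.05],0],[[0,0,0],[0,0,-0.1],0],[[0,0,0],[0,0,-0.15],0],[[0,0,0],[0,0,-0.17],0],[[0,0,0],[0,0,-0.17],0],[[0,0,0],[0,0.05,-0.17],0],[[0,0,0],[0,0.1,-0.17],0],[[0,0,0],[0.013,0.139,-0.17],0],[[0,0,0],[0.013,0.139,-0.17],0],[[0,0,0],[0.013,0.139,-0.17],0]]'; python3 go.py "0.118,-0.04,0.115";  python3 - <<'E'
from plant import r
import cv2
a=r.snapshot('side')['image'][85:235,230:430,::-1];b=r.snapshot('top')['image'][120:250,260:433,::-1]
f=lambda i:cv2.resize(i,(400,300),interpolation=cv2.INTER_CUBIC)
cv2.imwrite('pics/a3.png',cv2.hconcat([f(a),f(b)]))
E
```

```text
clock: 6.3
tool_pos: [0.6575, -0.2163, 0.2134]
eef_rot: [0.675, 0.738, -0.001, -0.001]
contact_force: [-1.0, -0.8, -0.9]
opening: 0.006
t 6.3 world [ 0.6575 -0.2163  0.2134] case [ 0.1167 -0.0385  0.2134] F [-1.  -0.8 -0.9] q [ 0.45  0.84 -0.41  1.36  0.35  1.01  1.64] op 0.01
0.118,-0.04,0.115 [-0.003, -0.001, 0.008] [-0.0016, 0.0016, 0.0984]
```

View pics/a3.png

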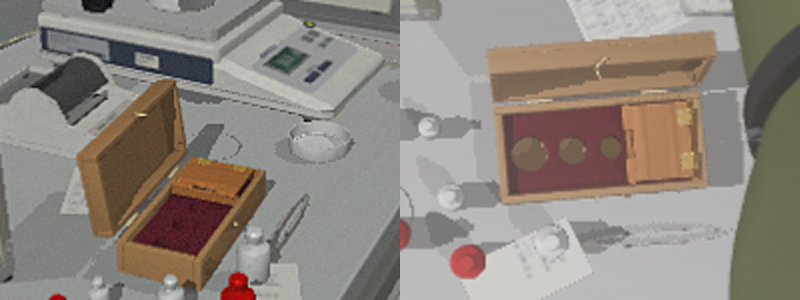

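Leaf flat and lid open, both confirmed; the weights and tweezers look undisturbed. The hand is outside this crop, so after lowering I'll check with a wider view.

```bash
python3 -m pendant '[[[0,0,0],[-0.002,0.002,0.03],0],[[0,0,0],[-0.002,0.002,0.06],0],[[0,0,0],[-0.002,0.002,0.09],0],[[0,0,0],[-0.002,0.002,0.098],0],[[0,0,0],[-0.002,0.002,0.098],0]]'; python3 go.py;  python3 - <<'E'
from plant import r
import cv2
a=r.snapshot('side')['image'][40:235,200:460,::-1];b=r.snapshot('top')['image'][40:250,230:510,::-1]
f=lambda i:cv2.resize(i,(400,300),interpolation=cv2.INTER_CUBIC)
cv2.imwrite('pics/a4.png',cv2.hconcat([f(a),f(b)]))
E
```

```text
clock: 6.9
tool_pos: [0.6584, -0.2201, 0.1166]
eef_rot: [0.676, 0.737, -0.001, -0.001]
contact_force: [-1.0, 0.4, 0.5]
opening: 0.007
t 6.9 world [ 0.6584 -0.2201  0.1166] case [ 0.1172 -0.0423  0.1166] F [-1.   0.4  0.5] q [ 0.44  0.95 -0.37  1.42  0.41  0.84  1.59] op 0.01
```

View pics/a4.png

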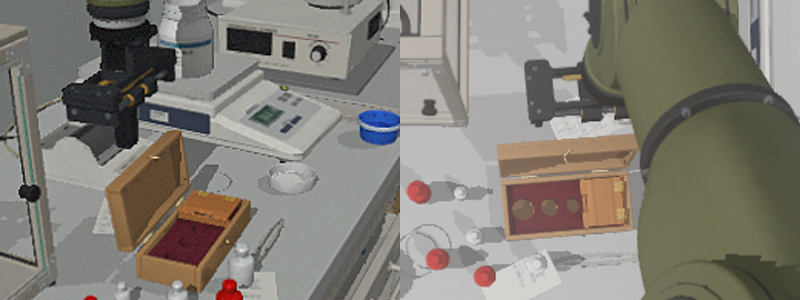

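The finger hangs behind the lid, clear of the printer and the draft shield. Now I push the lid.

```bash
python3 -m pendant '[[[0,0,0],[0,-0.015,0],0],[[0,0,0],[0,-0.028,0],0],[[0,0,0],[0,-0.035,0],0],[[0,0,0],[0,-0.042,-0.001],0],[[0,0,0],[0,-0.049,-0.002],0],[[0,0,0],[0,-0.056,-0.003],0],[[0,0,0],[0,-0.063,-0.004],0],[[0,0,0],[0,-0.071,-0.004],0],[[0,0,0],[0,-0.078,-0.003],0],[[0,0,0],[0,-0.078,-0.003],0]]'; python3 go.py 0.031,-0.04,0.1174 0.0164,-0.04,0.1114 0.0035,-0.04,0.1026 " -0.0074,-0.04,0.0915" " -0.0158,-0.04,0.0785" " -0.0215,-0.04,0.064"
```

```text
clock: 8.0
tool_pos: [0.5804, -0.2264, 0.1201]
eef_rot: [0.675, 0.737, -0.001, -0.001]
contact_force: [0.1, -0.6, -0.3]
opening: 0.004
t 8.0 world [ 0.5804 -0.2264  0.1201] case [ 0.0389 -0.0422  0.1201] F [ 0.1 -0.6 -0.3] q [ 0.49  0.87 -0.36  1.66  0.43  0.69  1.57] op 0.0
0.031,-0.04,0.1174 [-0.003, -0.0, 0.006] [0.0023, -0.0079, 0.0027]
0.0164,-0.04,0.1114 [-0.003, -0.0, 0.006] [0.0024, -0.0225, 0.0088]
0.0035,-0.04,0.1026 [-0.003, -0.0, 0.006] [0.0025, -0.0354, 0.0176]
 -0.0074,-0.04,0.0915 [-0.003, -0.0, 0.006] [0.0025, -0.0462, 0.0288]
 -0.0158,-0.04,0.0785 [-0.003, -0.0, 0.006] [0.0026, -0.0546, 0.0418]
 -0.0215,-0.04,0.064 [-0.003, -0.0, 0.006] [0.0026, -0.0602, 0.0563]
```

```bash
python3 -m pendant '[[[0,0,0],[0,-0.004,0.001],0],[[0,0,0],[0,-0.008,0.003],0],[[0,0,0],[0,-0.013,0.005],0],[[0,0,0],[0,-0.018,0.007],0],[[0,0,0],[0,-0.0225,0.009],0],[[0,0,0],[0,-0.027,0.012],0],[[0,0,0],[0,-0.031,0.015],0],[[0,0,0],[0,-0.0355,0.018],0],[[0,0,0],[0,-0.041,0.0235],0],[[0,0,0],[0,-0.046,0.029],0]]'; python3 go.py " -0.0158,-0.04,0.0785" " -0.0215,-0.04,0.064"
```

```text
clock: 9.0
tool_pos: [0.5361, -0.2302, 0.0912]
eef_rot: [0.675, 0.738, -0.0, -0.0]
contact_force: [1.4, 0.1, 0.1]
opening: 0.007
t 9.0 world [ 0.5361 -0.2302  0.0912] case [-0.0055 -0.0424  0.0912] F [1.4 0.1 0.1] q [ 0.51  0.87 -0.32  1.81  0.48  0.54  1.54] op 0.01
 -0.0158,-0.04,0.0785 [-0.0, -0.0, 0.006] [0.0025, -0.0103, 0.0127]
 -0.0215,-0.04,0.064 [-0.0, -0.0, 0.006] [0.0025, -0.016, 0.0272]
```

```bash
python3 -m pendant '[[[0,0,0],[0,-0.005,0.004],0],[[0,0,0],[0,-0.008,0.008],0],[[0,0,0],[0,-0.010,0.0125],0],[[0,0,0],[0,-0.012,0.017],0],[[0,0,0],[0,-0.014,0.021],0],[[0,0,0],[0,-0.015,0.024],0],[[0,0,0],[0,-0.016,0.026],0],[[0,0,0],[0,-0.016,0.027],0],[[0,0,0],[0,-0.016,0.028],0],[[0,0,0],[0,-0.016,0.028],0]]'; python3 go.py
```

```text
clock: 10.0
tool_pos: [0.5206, -0.2315, 0.0644]
eef_rot: [0.675, 0.738, -0.0, 0.0]
contact_force: [-2.9, 0.4, 7.1]
opening: 0.005
t 10.0 world [ 0.5206 -0.2315  0.0644] case [-0.0211 -0.0425  0.0644] F [-2.9  0.4  7.1] q [ 0.5   0.9  -0.28  1.86  0.51  0.46  1.51] op 0.01
```

```bash
python3 -m pendant '[[[0,0,0],[0,0,0.001],0],[[0,0,0],[0,0,0.0015],0],[[0,0,0],[0,0,0.0015],0],[[0,0,0],[0,0,0.0015],0]]'; python3 -m pendant '[[[0,0,0],[0,0,-0.02],0],[[0,0,0],[0,0,-0.06],0],[[0,0,0],[0,0,-0.11],0],[[0,0,0],[-0.05,0,-0.14],0],[[0,0,0],[-0.1,0,-0.14],0],[[0,0,0],[-0.15,0,-0.14],0],[[0,0,0],[-0.18,0,-0.14],0],[[0,0,0],[-0.18,0,-0.14],0],[[0,0,0],[-0.18,0,-0.14],0]]'; python3 - <<'E'
from fit import *
a=C['side']['image'][85:265,210:450,::-1];b=C['top']['image'][120:250,247:420,::-1]
f=lambda i:cv2.resize(i,(400,300),interpolation=cv2.INTER_CUBIC)
o=cv2.hconcat([f(a),f(b)])
p=np.load('p.npy')
# predicted shut lid top corners
for y in(.09,-.09):
  for u in(.087,0):
    X=case(p,lid(0,u,y,.021))
    s=proj('side',X)[0];t=proj('top',X)[0]
    for q in(((s-[210,85])*400/[240,240]),((t-[247,120])*[400/173,300/130]+[400,0])): cv2.circle(o,tuple(int(v) for v in q),3,(255,0,255),1)
cv2.imwrite('pics/a5.png',o)
E
```

```text
clock: 10.4
tool_pos: [0.5206, -0.2315, 0.0643]
eef_rot: [0.675, 0.738, -0.0, 0.0]
contact_force: [-4.6, 1.6, 17.4]
opening: 0.005
clock: 11.3
tool_pos: [0.5362, -0.4113, 0.2018]
eef_rot: [0.676, 0.737, 0.0, -0.0]
contact_force: [-0.1, 0.3, -0.1]
opening: 0.003
```

View pics/a5.png

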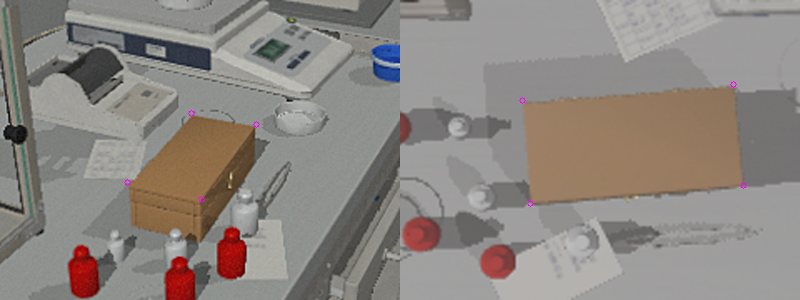

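The lid's corners match the predicted shut outline within 1–2 px, and the weights and tweezers are where they were. The arm is clear with no contact force, so I'll hand the job in.

```bash
python3 -m pendant '[[[0,0,0],[0,0,0],0],[[0,0,0],[0,0,0],0],[[0,0,0],[0,0,0],0]]'; python3 -c "
from plant import r
print(r.finish_job())"
```

```text
clock: 11.7
tool_pos: [0.5369, -0.41, 0.2024]
eef_rot: [0.675, 0.738, 0.0, -0.0]
contact_force: [1.2, -0.1, -0.5]
opening: 0.008
the job is handed in; nothing more can be done
None
```

I pushed the leaf down flat with the closed fingers, then went behind the lid and pushed it over and down slowly until it was shut. The job was handed in at 11.7 s.

- **Leaf:** it held against a 25 N press at the height expected for flat (TCP z 0.0485), and a picture afterwards showed it flat with the lid still open.
- **Lid:** it stopped at TCP z 0.0643, within 0.4 mm of the height expected for shut, under a 17 N press. Its corners matched the predicted shut outline within about 2 px in both cameras. I paced the push at under about 1 rad/s but did not measure the lid's actual speed.
- **Weights and tweezers:** they look unmoved and upright in the pictures before and after. I compared them by eye only and did not measure their positions again.
- **Arm:** it finished up and to the right of the case, clear of everything, with about 1 N on the force reading (noise).

No check failed or disagreed.

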